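# Clear the jar aside, then lift the wine stopper with tongs

### The job

First take the small glass jar out of the pine box, stand it upright, fully on the round rubber grip disc, without dropping it, and let go. Then pick up the kitchen tongs, close their jaws on the copper wine stopper standing in the box, lift it out and finish while holding it, at rest, in the squeezed tongs, with its underside at least 10 cm above the shelf; touch the stopper only with the tongs, and leave the corkscrew, jar key and bottle opener where they lie.

Things in the scene. Friction and masses are not known exactly. Their poses are not given: they have to be found in the camera images.
- pine_box: Open-topped pine box fixed on the shelf, 120 (x) x 240 (y) mm, walls 6 mm thick, 28 mm high, inner floor 6 mm above the shelf. Its fixed lid covers the half y > +15 mm, top 33 mm above the shelf. Jar and stopper stand in the open -y half, one at y = -85, the other at y = -25 mm, in either order, within 12 mm of x = 0. Origin: centre of the underside; z up.
- jar: Closed glass jar with steel lid, straight round body 50 mm in diameter, 95 mm tall overall, about 160 g, standing in the box. Origin: centre of its underside; z is its axis, up. Pinch its body about 55 mm above its foot, fingers on the box's +x and -x sides (the stopper stands beside it along the box's y).
- stopper: Copper wine stopper standing on its head in the box, about 70 g: head 36 mm in diameter, 14 mm tall; above it a straight stem 22 mm in diameter up to 72 mm (rubber rings at 19 to 31 mm). Origin: centre of the underside; z up along the stem. Take it round the upper stem, the tongs' underside about 40 mm above the stopper's, so that they pass over the box's walls and lid.
- grip_disc: Flat round grey rubber grip disc, 110 mm in diameter, 5 mm thick, fixed on the shelf, left or right of the box. Origin: centre of its underside, at shelf height.
- tongs: Steel spring tongs, 200 mm long, 24 mm high, 90 g, lying on edge, arms spread left and right, on the other side of the box from the disc. Origin: at the underside, midway between the two black rubber thumb pads (32 mm long), near the centre of mass; +x points to the jaws, z up; hinge 90 mm behind. Free, the pads measure 60 to 63 mm over their outsides (along y). Pinch both pads from above.
- tongs_jaws (a point): Point midway between the jaws, 82 mm ahead (+x) of the tongs' origin, 12 mm above their underside: the stem's axis should pass here. Jaws are shallow Vs that centre the stem, 60 mm apart when free, about 45 mm apart with the pads squeezed to 54 mm (enough to carry them smoothly, spring 10 N), closed on the 22 mm stem at about 40 mm (spring 15 N; grip with 40 N or more).
- tongs_left: Left arm of the tongs (+y side), with thumb pad and jaw; it swings about the hinge. Origin: on the hinge axis, 90 mm behind the tongs' origin, at the underside.
- tongs_right: Right arm of the tongs (-y side), the mirror image of the left; both always swing by the same angle. Origin: on the hinge axis, at the underside.
- corkscrew: Nickel winged corkscrew, about 75 x 120 mm, 32 mm high, lying behind the box; to be left alone. Origin: near its middle at shelf height.
- jar_key: Black plastic jar key, about 62 x 160 mm, 18 mm high, lying between the robot and the box; to be left alone. Origin: near its middle at shelf height.
- church_key: Flat stainless church-key bottle opener, 26 x 143 mm, 6 mm thick, lying behind the box; to be left alone. Origin: near its middle at shelf height.
Not all that is in view belongs to the job. Of the things that look like the grip_disc, the largest one is meant.

How it is judged:
On the way, in this order (a step that is already met when the one before it is completed fails the run):
1. the jar stands upright on the grip disc, let go (horizontal distance between jar and grip_disc below 0.03 m and height (world z) of jar between 0.001 and 0.012 m and angle between jar's own z axis and vertical below 0.1 rad and contact force between the fingers and jar below 0.05 N and linear speed of jar below 0.03 m/s), for 0.2 s.
2. the tongs are lifted in the gripper, the stopper still standing in the box (contact force between the fingers and tongs above 1 N and height (world z) of tongs above 0.025 m and height (world z) of stopper below 0.02 m), for 0.2 s.
3. both jaws are closed on the stopper (contact force between each of tongs_left, tongs_right and stopper above 0.5 N), for 0.1 s.
At the end, for the whole second after the job is handed in: Stopper held still by both tong jaws (over 0.5 N each), underside over 9.5 cm up, touching neither robot nor box; fingers grip the tongs, over 6 cm up; jar let go, upright within 0.1 rad on the disc, centre within 30 mm of its centre; corkscrew, jar key, opener within 30 mm of their starts (all of step 3 and height (world z) of stopper above 0.095 m and contact force between each of the arm, the fingers and stopper below 0.1 N and contact force between pine_box and stopper below 0.05 N and contact force between the fingers and tongs above 1 N and height (world z) of tongs above 0.06 m and linear speed of stopper below 0.05 m/s and horizontal distance between jar and grip_disc below 0.03 m and height (world z) of jar between 0.001 and 0.012 m and angle between jar's own z axis and vertical below 0.1 rad and contact force between the fingers and jar below 0.05 N and distance of each of corkscrew, jar_key, church_key from where it was at the start of the episode below 0.03 m); the arm keeps its last pose, push and grip.
It fails at once if the fingers touch the stopper (contact force between the fingers and stopper above 0.5 N).
It fails at once if the jar is tipped over (angle between jar's own z axis and vertical above 0.7 rad).
It fails at once if the jar is dropped (linear speed of jar above 0.5 m/s and contact force between the fingers and jar below 0.05 N).
It fails at once if a bystander is pushed away (distance of any of corkscrew, jar_key, church_key from where it was at the start of the episode above 0.03 m).
It also fails if it takes over 58 s, if anything falls off the work surface, if the arm or the gripper's body presses on something with over 40 N, if the wrist force passes 120 N, or if a joint passes its speed limit or range.

### The arm

A 6-joint arm with a two-finger parallel gripper is mounted at the origin on the work surface. World frame = base frame: x ahead of the robot, y to its left, z up, the work surface at z = 0. Lengths are in m, angles in rad, forces in N, time in s.
With the tool pointing down it reaches from about 0.25 to 0.725 m from the base axis. Payload 4 kg.
Tool frame: the origin (TCP) lies between the finger pads; the fingertips stand 8 mm ahead of it and the grasp point (between the pads) lies 11 mm behind it; z points along the fingers, y is the line along which they close (so a half turn about z gives the same grasp; the last joint's range is limited). The gripper opens to 85 mm and grips with 20 to 120 N. Pads are 22 mm wide; open, the fingers measure 114 mm over their backs; the gripper's body (76 mm by 85 mm) begins 54 mm behind the grasp point. The pads swing forward as they close: fully open they stand 13 mm farther back than shut.
Start: joints at [-1.154, 0.241, 0.005, 1.335, 0, 1.571], TCP at [0.202, -0.457, 0.239] pointing down, gripper open.
Joint ranges: [-2.72, 2.72], [-1.05, 1.87], [-1.09, 1.28], [-1.99, 2.15], [-1.42, 1.44], [-3.14, 3.14]. Speed limits (rad/s): [2.79, 2.79, 3.14, 3.14, 3.14, 3.14].

### API

Orientations are given as a unit quaternion [x, y, z, w].
In Python, from workcell import status, viewer, bot gives the robot as it stands.
- The arm moves only by the tool servo_tool, never from a script. Its argument "commands" is a list of rows, each a list of 5 numbers: the finger opening in mm, from 0 to 85.4, then the shift along the tool's x, y, z in mm, then the turn about the tool's z in rad. A call has 1 to 20 rows; each row shifts and turns the commanded pose from where the row before left it, along the tool's axes as they then stand; what a row does not reach is not made up. A row lasts 1/8 s, in which the tool goes at most 62.5 mm and 10.7 degrees, less where a joint would pass 70% of its speed; a pose out of reach is approached as far as the arm can. A call is refused whole if a number of a shift passes 62.5 or a number of a turn 0.188, either way. A call with a gripper value outside its range is refused whole. The fingers move at their own pace and stop on an object; the grip force is fixed at half the most. Time passes only in rows, so rows that do not move let the fingers close. It gives the time, the measured TCP pose, the force, the opening and the grip force at its end, in the units of the state.
- status.get_obs(): the state, without advancing time (a new reading comes with each control period).
- viewer.camera(name): name is "side" or "top"; returns (picture, depth): 420x560x3 uint8, red, green, blue; 420x560 float32, m along the optical axis (not along the pixel's ray), 0 where there is no reading.
- viewer.get_calibration(name): a dict with "camera_matrix" (3x3 intrinsics, pixels), "R" (3x3) and "t" (3): a world point X has camera coordinates R X + t. Camera axes: x right, y down, z forward; pixel columns grow to the right and rows downward; lengths in m; the calibration is good to about 2 mm. A picture is of the moment at which its call begins. get_calibration takes no time and is no camera call.
- bot.job_done(): hands the job in; it is judged then, once.
Trained networks look in the newest picture that a camera, given by its name, has taken for a name from the list of things; names that differ only in an ending like _2 or _b are one class to them, and where a whole thing is asked for, a point or a joint stands for the part that bears it (a point fixed in the world has none). Each returns a list of dicts, best first, with "p" (0 to 1); they miss things now and then, are a little off and sometimes report something else, mostly with a low value. They report only what shows in the picture. A call takes as long as a camera call. They do not tell look-alikes from the thing itself.
- viewer.masks_of(camera, label): "mask" (420x560 bool, what is visible of it) and "pixel" ([row, column] in pixels, amid what is visible of it).
- viewer.spot_point(camera, label): "pixel" ([row, column] in pixels: a listed point, or the origin of a listed thing).
The state is a dict: "clock": time; "joint_pos": joint angles; "joint_vel": joint speeds; "tau": joint torques, N m; "eef_pos": TCP position; "tool_rot": TCP orientation; "ft_force": force on the tool from outside, world axes, zero at the start; "ft_torque": the same for the moment, N m; "grip_width": finger opening in m; "grasp_force": force on a finger pad.
Only numpy, scipy, OpenCV 4.12 (cv2) and the standard library are available. Lean on these libraries where they do the work, as an engineer would, in place of code of your own. Each camera call takes 0.05 s, during which the arm holds its last target. There are 200 camera calls.

## Working session

There is one attempt and no reset: what is moved stays moved. The work goes in short steps, Python scripts to look and compute and a tool call to move; the robot and the scene stay as the last step left them, time stands still between calls to the robot, and variables do not carry over. Pictures are saved under pics/ and viewed, at most 10 in all, crops included, and the job is handed in when it is done.

Besides the shell and the picture viewer there is one more tool, called after "Request:" as name(argument=value, ...) on one line, values as JSON. servo_tool: Moves the arm, as the interface text tells. Its arguments: {"type":"object","properties":{"commands":{"type":"array"}},"required":["commands"]}

```bash
mkdir -p pics; cat > h.py <<'E'
import numpy as np, cv2
from workcell import status, viewer, bot
def world(cam, px, depth=None, z=None):
    c=viewer.get_calibration(cam); K=np.array(c["camera_matrix"]);R=np.array(c["R"]);t=np.array(c["t"])
    px=np.atleast_2d(np.asarray(px,float))
    ray=np.c_[px[:,1],px[:,0],np.ones(len(px))]@np.linalg.inv(K).T
    if z is None:
        return (ray*np.asarray(depth).reshape(-1,1)-t)@R
    o=-R.T@t; d=ray@R
    return o+d*((z-o[2])/d[:,2])[:,None]
def cloud(cam, mask, depth):
    rc=np.argwhere(mask&(depth>0)); return world(cam,rc,depth[rc[:,0],rc[:,1]])
def save(n,im): cv2.imwrite('pics/'+n+'.png',im[:,:,::-1])
E
python3 - <<'E'
from h import *
o=status.get_obs(); print(o)
for cam in ("top","side"):
    im,d=viewer.camera(cam); save(cam+'0',im); np.savez(cam+'0.npz',im=im,d=d)
    c=viewer.get_calibration(cam); print(cam,np.round(-np.array(c["R"]).T@c["t"],3))
    for n in ["pine_box","jar","stopper","grip_disc","tongs","tongs_left","tongs_right","corkscrew","jar_key","church_key"]:
        for m in viewer.masks_of(cam,n)[:3]:
            if m["p"]<.3: continue
            P=cloud(cam,m["mask"],d)
            if len(P)<5: continue
            print(n,round(m["p"],2),np.round(m["pixel"]),len(P),"med",np.round(np.median(P,0),3),"lo",np.round(np.percentile(P,2,0),3),"hi",np.round(np.percentile(P,98,0),3))
    for n in ["tongs","tongs_jaws","tongs_left","pine_box","grip_disc","jar","stopper"]:
        for m in viewer.spot_point(cam,n)[:2]: print("pt",n,round(m["p"],2),np.round(m["pixel"],1),np.round(world(cam,m["pixel"],z=0.006 if n in("jar","stopper") else .012 if n=="tongs_jaws" else 0),3))
E
```

```text
{'clock': 0.0, 'joint_pos': array([-1.15398391e+00,  2.41406644e-01,  3.77071331e-03,  1.33521324e+00,
       -2.98026555e-05,  1.57081397e+00]), 'joint_vel': array([-9.31345742e-05, -6.61973364e-04, -5.18505272e-04, -9.46143562e-05,
       -1.93616995e-03, -4.62464533e-04]), 'tau': array([ 5.96750633e-04, -3.72319543e+01,  2.52407008e+01,  1.68404868e-02,
        9.17958369e-05, -9.55798555e-06]), 'eef_pos': array([ 0.20217354, -0.45664828,  0.23843385]), 'tool_rot': array([ 9.78363221e-01,  2.06892131e-01, -2.26955682e-04, -1.00112885e-03]), 'ft_force': array([-0.09195627, -0.77195484,  0.48350994]), 'ft_torque': array([ 0.01748011, -0.05615104,  0.01887413]), 'grasp_force': 0.0, 'grip_width': 0.08554842309980387}
top [ 0.473 -0.017  0.971]
pine_box 0.67 [210. 259.] 4478 med [0.568 0.032 0.028] lo [ 0.514 -0.099  0.002] hi [0.633 0.133 0.035]
jar 0.68 [196. 302.] 427 med [ 0.581 -0.066  0.1  ] lo [ 0.563 -0.088  0.009] hi [ 0.608 -0.044  0.103]
stopper 0.65 [203. 274.] 186 med [ 0.581 -0.008  0.029] lo [ 0.568 -0.024  0.005] hi [0.601 0.008 0.08 ]
grip_disc 0.84 [188. 153.] 855 med
[... 3023 characters left out ...]
_key 0.63 [173. 230.] 321 med [ 0.757 -0.116  0.005] lo [ 0.746 -0.195 -0.001] hi [ 0.771 -0.058  0.008]
church_key 0.53 [193. 274.] 833 med [ 0.578 -0.053  0.071] lo [ 0.563 -0.083  0.012] hi [ 0.605 -0.043  0.102]
pt tongs 0.98 [167.2 359.2] [[ 0.486 -0.321  0.   ]]
pt tongs_jaws 0.89 [153.2 329.5] [[ 0.574 -0.317  0.012]]
pt tongs_left 0.63 [178.2 393.6] [[ 0.394 -0.329  0.   ]]
pt pine_box 0.96 [235.  257.5] [[0.571 0.019 0.   ]]
pt grip_disc 0.93 [357.3 191.3] [[0.501 0.313 0.   ]]
pt grip_disc 0.61 [316.6 152.5] [[0.616 0.295 0.   ]]
pt jar 0.6 [208.9 272.8] [[ 0.585 -0.063  0.006]]
pt jar 0.46 [152.3 329.4] [[ 0.579 -0.327  0.006]]
pt stopper 0.6 [220.9 260.3] [[ 0.587 -0.015  0.006]]
```

View pics/top0.png

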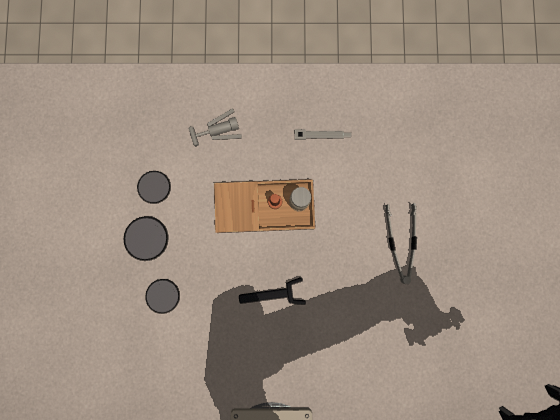

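View pics/side0.png

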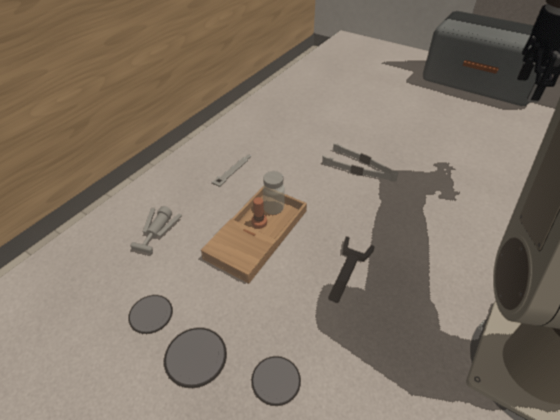

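The top view shows the box at about [206,265], the jar at [196,300], the stopper at [201,274] and the tongs at [244,401] with jaws pointing away (+x). The three discs are on the left, the largest at [238,146]. The side view agrees with this. Next I'll refine the centres from the saved images.

```bash
python3 - <<'E'
from h import *
for cam in("top","side"):
    z=np.load(cam+'0.npz'); im,d=z['im'],z['d']
    P=cloud(cam,d>0,d).reshape(-1,3); rc=np.argwhere(d>0); C=im[rc[:,0],rc[:,1]].astype(int)
    def blob(lo,hi):
        return np.all((P>lo)&(P<hi),1)
    m=blob([.5,-.12,.092],[.66,-.03,.12]); c,r=cv2.minEnclosingCircle(P[m][:,:2].astype(np.float32)); print(cam,'jar lid',m.sum(),np.round(c,3),round(r,4),P[m].mean(0).round(4))
    m=blob([.5,-.035,.07],[.66,.06,.09]); c,r=cv2.minEnclosingCircle(P[m][:,:2].astype(np.float32)); print('stem top',m.sum(),np.round(c,3),round(r,4),P[m].mean(0).round(4))
    m=blob([.48,-.13,.024],[.66,.16,.037]); print('box',[np.round(v,3) for v in cv2.minAreaRect(P[m][:,:2].astype(np.float32))])
    m=blob([.43,.245,.003],[.56,.37,.02])&(C.max(1)<110); c,r=cv2.minEnclosingCircle(P[m][:,:2].astype(np.float32)); print('disc',m.sum(),np.round(c,3),round(r,4),P[m].mean(0).round(3))
    t=blob([.37,-.40,.012],[.60,-.26,.03]); Q=P[t]; 
    print('tongs z',np.percentile(Q[:,2],[50,98]).round(4),'n',t.sum(),'x',np.percentile(Q[:,0],[1,99]).round(3))
    dk=t&(C.max(1)<35)&(P[:,0]>.44)&(P[:,0]<.53); D=P[dk]
    for s in (D[:,1]<-.318,D[:,1]>-.318): print(' pad',s.sum(),D[s].mean(0).round(4),D[s].min(0).round(3),D[s].max(0).round(3))
    for x in np.arange(.39,.58,.02):
        q=Q[abs(Q[:,0]-x)<.01]; L=q[q[:,1]>-.318];Rr=q[q[:,1]<-.318]
        print('  %.2f'%x,[np.percentile(v[:,1],[5,50,95]).round(4) if len(v) else None for v in (L,Rr)])
E
```

```text
top jar lid 316 [ 0.587 -0.068] 0.0225 [ 0.5865 -0.0674  0.1003]
stem top 69 [ 0.586 -0.009] 0.0107 [ 0.5859 -0.0084  0.077 ]
box [array([0.575, 0.017]), array([0.12, 0.24]), np.float64(2.191)]
disc 1376 [0.497 0.308] 0.0547 [0.497 0.308 0.005]
tongs z [0.0201 0.0256] n 474 x [0.389 0.578]
 pad 37 [ 0.4857 -0.3446  0.0202] [ 0.472 -0.347  0.012] [ 0.501 -0.342  0.028]
 pad 30 [ 0.482  -0.2908  0.02  ] [ 0.467 -0.293  0.013] [ 0.496 -0.288  0.025]
  0.39 [array([-0.3172, -0.3147, -0.3131]), array([-0.331 , -0.3242, -0.3186])]
  0.41 [array([-0.3165, -0.3116, -0.3091]), array([-0.335 , -0.3306, -0.3197])]
  0.43 [array([-0.3089, -0.3064, -0.3033]), array([-0.3381, -0.3356, -0.3328])]
  0.45 [array([-0.3046, -0.3003, -0.2971]), array([-0.3433, -0.3402, -0.3376])]
  0.47 [array([-0.2981, -0.2947, -0.2909]), array([-0.3483, -0.3437, -0.342 ])]
  0.49 [array([-0.2945, -0.2905, -0.2879]), array([-0.3485, -0.3456, -0.3433])]
  0.51 [array([-0.2921, -0.2893, -0.2875]), array([-0.3485, -0.3467, -0.3445])]
  0.53 [array([-0.2901, -0.287 , -0.284 ]), array([-0.3494, -0.3469, -0.3453])]
  0.55 [array([-0.2883, -0.2847, -0.2831]), array([-0.3502, -0.3469, -0.3441])]
  0.57 [array([-0.2867, -0.2834, -0.2814]), array([-0.3504, -0.3478, -0.3462])]
side jar lid 263 [ 0.588 -0.067] 0.0235 [ 0.5852 -0.0645  0.0998]
stem top 76 [ 0.587 -0.008] 0.012 [ 0.5852 -0.0067  0.0767]
box [array([0.575, 0.017]), array([0.122, 0.242]), np.float64(2.247)]
disc 2809 [0.496 0.309] 0.0547 [0.495 0.311 0.005]
tongs z [0.019 0.025] n 576 x [0.389 0.578]<stdin>:14: RuntimeWarning: Mean of empty slice.
  ret = um.true_divide(
Traceback (most recent call last):
ValueError: zero-size array to reduction operation minimum which has no identity
```

Request:
servo_tool(commands=[[85,10,-55,0,-0.18],[85,10,-55,0,-0.18],[85,10,-55,0,-0.18],[85,10,-55,0,-0.18],[85,0,-40,0,-0.18],[85,0,0,0,-0.18],[85,0,0,0,-0.074],[85,0,0,0,0]])

```text
clock: 2.8
eef_pos: [0.0616, -0.2499, 0.2395]
tool_rot: [0.711, 0.703, -0.0, 0.0]
ft_force: [-0.4, 0.2, 0.5]
grip_width: 0.0851
grasp_force: 0.0
```

Request:
servo_tool(commands=[[85,18.3,52,0,0],[85,18.3,52,0,0],[85,18.3,52,0,0],[85,18.3,52,0,0],[85,18.3,52,0,0],[85,18.3,52,0,0],[85,18.3,52,0,0],[85,18.3,52,0,0],[85,18.3,52,0,0],[85,18.3,52,0,0],[85,0,0,40,0],[85,0,0,40,0],[85,0,0,0,0],[85,0,0,0,0]])

```text
clock: 4.55
eef_pos: [0.5842, -0.0722, 0.1606]
tool_rot: [0.711, 0.703, 0.0, 0.001]
ft_force: [0.3, 0.0, 0.5]
grip_width: 0.0851
grasp_force: 0.0
```

Request:
servo_tool(commands=[[85,5,3,20,0],[85,0,0,35,0],[85,0,0,35,0],[85,0,0,20,0],[85,0,0,0,0],[60,0,0,0,0],[48,0,0,0,0],[40,0,0,0,0],[40,0,0,0,0],[40,0,0,0,0],[40,0,0,0,0],[40,0,0,0,0]])

```text
clock: 6.05
eef_pos: [0.5882, -0.0674, 0.0519]
tool_rot: [0.711, 0.703, 0.001, 0.002]
ft_force: [-2.0, -0.2, 5.1]
grip_width: 0.0485
grasp_force: 62.1
```

Request:
servo_tool(commands=[[40,0,0,-15,0],[40,0,0,-30,0],[40,0,0,-35,0],[40,0,0,-30,0],[40,20,-5,0,0],[40,40,-10,0,0],[40,45,-12,0,0],[40,45,-12,0,0],[40,45,-12,0,0],[40,45,-12,0,0],[40,45,-12,0,0],[40,45,-10,0,0],[40,30,-8,0,0],[40,15,-3,0,0],[40,0,0,0,0],[40,0,0,0,0]])

```text
clock: 8.05
eef_pos: [0.4943, 0.3077, 0.159]
tool_rot: [0.711, 0.703, -0.001, 0.0]
ft_force: [-0.1, -0.2, -1.3]
grip_width: 0.0482
grasp_force: 62.1
```

```bash
python3 - <<'E'
from h import *
im,d=viewer.camera("side"); save('side1',im[200:420,100:400].repeat(2,0).repeat(2,1))
for m in viewer.masks_of("side","jar")[:2]:
    P=cloud("side",m["mask"],d); print(m["p"],m["pixel"],P.min(0).round(3),np.median(P,0).round(3),P.max(0).round(3))
E
```

```text
0.73 [316.5, 178.4] [0.468 0.291 0.114] [0.482 0.324 0.17 ] [0.513 0.332 0.211]
```

View pics/side1.png

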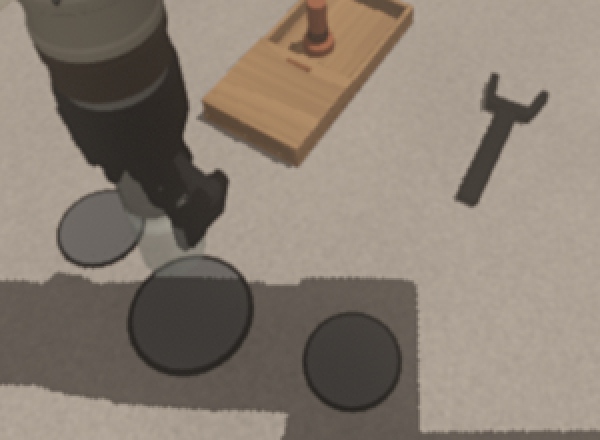

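The jar is held upright above the large disc, and the stopper still stands in the box. Lowering now.

Request:
servo_tool(commands=[[40,1,2,25,0],[40,0,0,30,0],[40,0,0,28,0],[40,0,0,15,0],[40,0,0,5,0],[40,0,0,2,0],[40,0,0,0,0],[40,0,0,0,0]])

```text
clock: 9.15
eef_pos: [0.4969, 0.3101, 0.0553]
tool_rot: [0.711, 0.704, 0.001, 0.0]
ft_force: [0.5, 0.0, -0.5]
grip_width: 0.0482
grasp_force: 62.1
```

Request:
servo_tool(commands=[[40,0,0,2,0],[40,0,0,1.5,0],[40,0,0,0.8,0],[40,0,0,0,0],[40,0,0,0,0]])

```text
clock: 9.78
eef_pos: [0.4964, 0.3099, 0.0509]
tool_rot: [0.711, 0.704, 0.0, -0.0]
ft_force: [-2.6, -1.6, 4.9]
grip_width: 0.0483
grasp_force: 62.6
```

Request:
servo_tool(commands=[[52,0,0,0,0],[60,0,0,0,0],[75,0,0,0,0],[85,0,0,0,0],[85,0,0,0,0],[85,0,0,-20,0],[85,0,0,-40,0],[85,0,0,-50,0],[85,0,0,-30,0],[85,0,0,0,0]])

```text
clock: 11.02
eef_pos: [0.498, 0.3108, 0.1934]
tool_rot: [0.711, 0.704, 0.003, 0.001]
ft_force: [0.6, -0.4, -0.8]
grip_width: 0.0854
grasp_force: 0.0
```

```bash
python3 - <<'E'
from h import *
im,d=viewer.camera("side"); print(status.get_obs()["grip_width"])
for m in viewer.masks_of("side","jar")[:2]:
    P=cloud("side",m["mask"],d); print(m["p"],m["pixel"],P.min(0).round(3),np.median(P,0).round(3),P.max(0).round(3))
    T=P[P[:,2]>P[:,2].max()-.012]; print(cv2.minEnclosingCircle(T[:,:2].astype(np.float32)))
E
```

```text
0.08476382347003113
0.63 [344.1, 190.9] [ 0.47   0.251 -0.003] [0.483 0.316 0.078] [0.55  0.334 0.103]
((0.4949047267436981, 0.3094540238380432), 0.022789830341935158)
```

Request:
servo_tool(commands=[[85,-40,-1,0,0],[85,-60,-1,0,0],[85,-60,-1,0,0],[85,-60,-1,0,0],[85,-60,-1,0,0],[85,-60,-1,0,0],[85,-60,-1,0,0],[85,-60,-1,0,0],[85,-60,0,0,0],[85,-60,0,0,0],[85,-49,0,0,0],[85,0,0,0,0.1685],[85,0,0,0,0.1685],[85,0,0,0,0.1685],[85,0,0,0,0.1685],[85,0,0,0,0.1685],[85,0,0,0,0.1685],[85,0,0,0,0.1685],[85,0,0,0,0.1685],[85,0,0,0,0.1685]])

```text
clock: 13.62
eef_pos: [0.4809, -0.3184, 0.1876]
tool_rot: [1.0, 0.019, -0.002, -0.001]
ft_force: [-0.0, 0.2, -0.1]
grip_width: 0.0849
grasp_force: 0.0
```

Request:
servo_tool(commands=[[85,0,0,30,0],[85,0,0,30,0],[85,0,0,30,0],[85,0,0,0,0],[85,0,0,0,0]])

```text
clock: 14.25
eef_pos: [0.4819, -0.3191, 0.1]
tool_rot: [1.0, 0.022, -0.0, -0.0]
ft_force: [0.0, -0.5, 0.9]
grip_width: 0.0851
grasp_force: 0.0
```

```bash
python3 - <<'E'
from h import *
o=status.get_obs(); q=o["tool_rot"]; print(o["eef_pos"].round(4),'psi',2*np.arctan2(q[1],q[0]))
im,d=viewer.camera("side"); save('side2',im[100:270,260:520].repeat(3,0).repeat(3,1))
E
```

```text
[ 0.4819 -0.3191  0.1   ] psi 0.044108259308842386
```

View pics/side2.png

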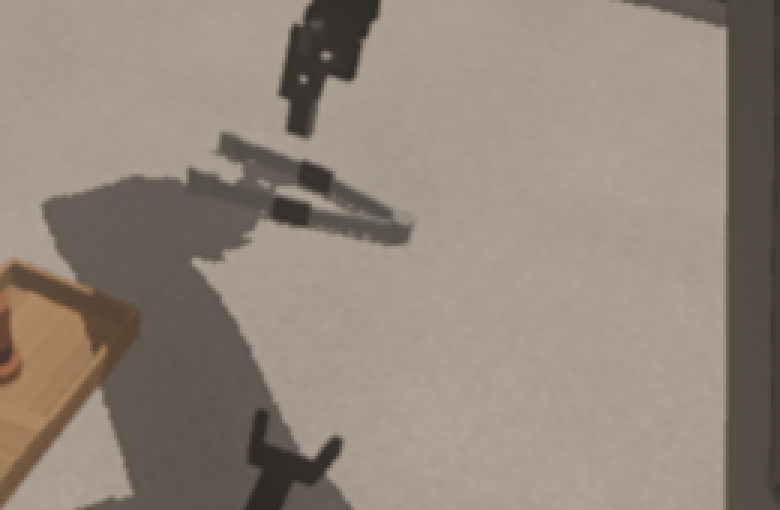

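Fingers are over the tongs, pads at about [163,367] and [170,357] in the full side image, and the jaws point away from the robot. Descending to pinch the pads.

Request:
servo_tool(commands=[[85,2,-1,30,0],[85,0,0,30,0],[85,0,0,20,0],[85,0,0,8,0],[85,0,0,0,0],[85,0,0,0,0],[72,0,0,0,0],[64,0,0,0,0],[58,0,0,0,0],[54,0,0,0,0],[54,0,0,0,0],[54,0,0,0,0],[54,0,0,0,0]])

```text
clock: 15.92
eef_pos: [0.4854, -0.3186, 0.0143]
tool_rot: [1.0, 0.022, 0.002, 0.001]
ft_force: [-1.4, 1.3, 9.3]
grip_width: 0.0545
grasp_force: 12.7
```

Request:
servo_tool(commands=[[54,0,0,-8,0],[54,0,0,-15,0],[54,0,0,-25,0],[54,0,0,-30,0],[54,0,0,-30,0],[54,0,0,-20,0],[54,0,0,0,0],[54,0,0,0,0],[54,-1,-20,0,0],[54,-2,-35,0,0],[54,-2,-40,0,0],[54,-2,-40,0,0],[54,-2,-40,0,0],[54,-2,-40,0,0],[54,-2,-40,0,0],[54,-2,-30,0,0],[54,-1,-15,0,0],[54,0,-7,0,0],[54,0,0,0,0],[54,0,0,0,0]])

```text
clock: 18.42
eef_pos: [0.4545, -0.0128, 0.14]
tool_rot: [1.0, 0.021, -0.0, 0.0]
ft_force: [-1.0, 0.3, -1.8]
grip_width: 0.0541
grasp_force: 9.8
```

```bash
python3 - <<'E'
from h import *
o=status.get_obs(); q=o["tool_rot"]; print(o["eef_pos"].round(4),'psi',2*np.arctan2(q[1],q[0]),o["grip_width"])
for cam in("top","side"):
    im,d=viewer.camera(cam); save(cam+'3',im[100:300,180:440].repeat(3,0).repeat(3,1)); np.savez(cam+'3.npz',im=im,d=d)
    for n in("tongs_left","tongs_right"):
        for m in viewer.masks_of(cam,n)[:1]:
            P=cloud(cam,m["mask"],d); P=P[(P[:,2]>.1)&(P[:,2]<.2)]
            if len(P)<5: continue
            print(cam,n,m["p"],m["pixel"],P.min(0).round(3),np.median(P,0).round(3),P.max(0).round(3))
    for m in viewer.spot_point(cam,"tongs_jaws")[:2]: print('jaws',m["p"],m["pixel"],world(cam,m["pixel"],z=.142).round(3))
    P=cloud(cam,d>0,d); P=P[(P[:,2]>.11)&(P[:,2]<.17)&(P[:,0]>.48)&(P[:,0]<.6)&(abs(P[:,1])<.07)]
    for x in np.arange(.485,.575,.01):
        q=P[abs(P[:,0]-x)<.005]; L=q[q[:,1]>-.011];R=q[q[:,1]<-.011]
        print('  %.3f'%x,[(len(v),np.percentile(v[:,1],[5,50,95]).round(4),v[:,2].min().round(3),v[:,2].max().round(3)) if len(v) else None for v in(L,R)])
    S=cloud(cam,d>0,d); S=S[(S[:,2]>.07)&(S[:,2]<.09)&(S[:,0]>.55)&(S[:,0]<.62)&(abs(S[:,1])<.035)]
    if len(S): print('stem',len(S),S.mean(0).round(4),cv2.minEnclosingCircle(S[:,:2].astype(np.float32)))
E
```

```text
[ 0.4545 -0.0128  0.14  ] psi 0.04296391138262847 0.05407287679122992
jaws 0.43 [216.9, 274.9] [[ 0.538 -0.01   0.142]]
  0.485 [None, None]
  0.495 [None, None]
  0.505 [None, None]
  0.515 [(2, array([0.0156, 0.0163, 0.017 ]), np.float64(0.137), np.float64(0.149)), (4, array([-0.0352, -0.0342, -0.0332]), np.float64(0.143), np.float64(0.148))]
  0.525 [(15, array([0.0129, 0.015 , 0.0193]), np.float64(0.131), np.float64(0.153)), (13, array([-0.0353, -0.0331, -0.031 ]), np.float64(0.145), np.float64(0.152))]
  0.535 [(10, array([0.0171, 0.0182, 0.0192]), np.float64(0.148), np.float64(0.153)), (10, array([-0.0353, -0.0342, -0.0331]), np.float64(0.15), np.float64(0.154))]
  0.545 [(9, array([0.0156, 0.0171, 0.0193]), np.float64(0.134), np.float64(0.154)), (11, array([-0.0353, -0.0332, -0.0311]), np.float64(0.142), np.float64(0.153))]
  0.555 [None, None]
  0.565 [None, None]
stem 68 [ 0.5857 -0.0084  0.077 ] ((0.5860298275947571, -0.008240231312811375), 0.010611881501972675)
side tongs_left 0.63 [212.1, 314.7] [ 0.37  -0.009  0.126] [0.439 0.011 0.14 ] [0.55  0.022 0.153]
side tongs_rig
[... 593 characters left out ...]
array([0.0148, 0.018 , 0.02  ]), np.float64(0.129), np.float64(0.152)), (48, array([-0.0355, -0.0317, -0.0294]), np.float64(0.128), np.float64(0.152))]
  0.535 [(48, array([0.0171, 0.0198, 0.0214]), np.float64(0.128), np.float64(0.152)), (37, array([-0.0352, -0.0335, -0.031 ]), np.float64(0.129), np.float64(0.152))]
  0.545 [(33, array([0.0169, 0.0186, 0.0201]), np.float64(0.128), np.float64(0.153)), (43, array([-0.0342, -0.0318, -0.0301]), np.float64(0.127), np.float64(0.152))]
  0.555 [None, (8, array([-0.0333, -0.0307, -0.0302]), np.float64(0.131), np.float64(0.15))]
  0.565 [None, None]
stem 79 [ 0.5848 -0.0063  0.0767] ((0.5861465334892273, -0.0075195967219769955), 0.011723765172064304)
```

View pics/side3.png

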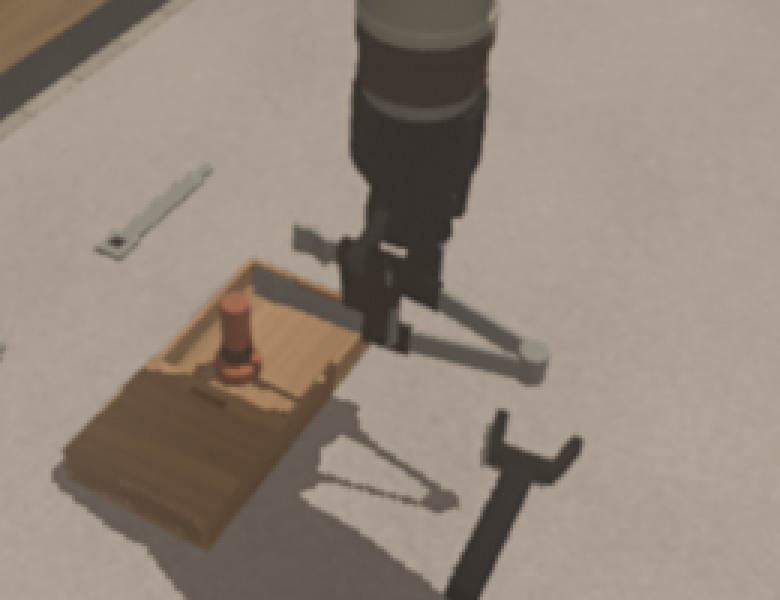

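View pics/top3.png

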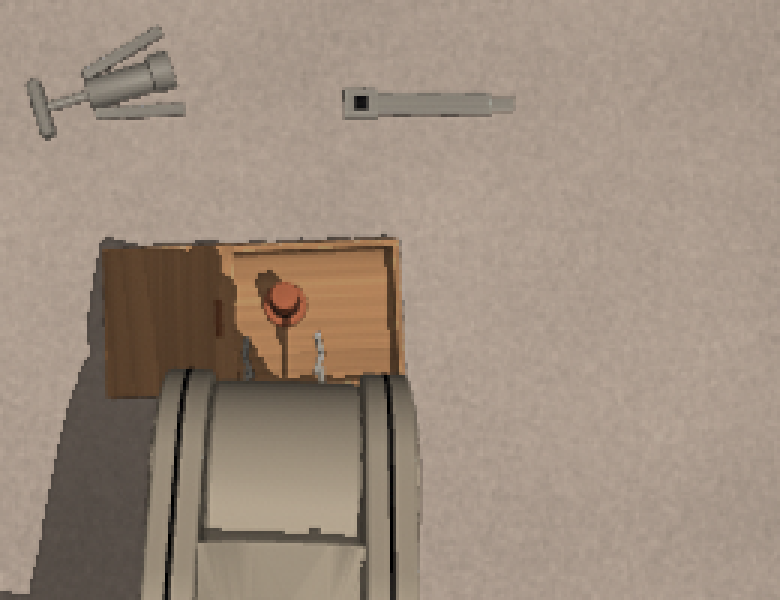

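The side view shows the tongs held level with the stopper ahead of the jaws (stem top about [198,258] in the full image). In the top view the jaws straddle the stem's line. I'll descend and then advance.

Request:
servo_tool(commands=[[54,0,0,15,0],[54,0,0,25,0],[54,0,0,25,0],[54,0,0,13,0],[54,0,0,4,0],[54,0,0,0,0],[54,8,0.5,0,0],[54,14,0.5,0,0],[54,14,0.5,0,0],[54,9,0.5,0,0],[54,5,0,0,0],[54,0,0,0,0],[54,0,0,0,0]])

```text
clock: 20.45
eef_pos: [0.5039, -0.0119, 0.0579]
tool_rot: [1.0, 0.022, -0.0, -0.0]
ft_force: [0.2, -0.3, -1.3]
grip_width: 0.0542
grasp_force: 9.8
```

```bash
python3 - <<'E'
from h import *
o=status.get_obs(); print(o["eef_pos"].round(4),o["grip_width"])
im,d=viewer.camera("side"); save('side4',im[160:270,210:350].repeat(5,0).repeat(5,1))
m=viewer.spot_point("side","tongs_jaws")[:1]; print(m and (m[0]["p"],world("side",m[0]["pixel"],z=.058)))
P=cloud("side",d>0,d); P=P[(P[:,2]>.035)&(P[:,2]<.09)&(P[:,0]>.55)&(P[:,0]<.62)&(abs(P[:,1])<.05)]
S=P[P[:,2]>.074]; print('stem',len(S),S.mean(0))
for x in np.arange(.565,.61,.01):
    q=P[(abs(P[:,0]-x)<.005)&(abs(P[:,1]+.008)>.014)]; L=q[q[:,1]>-.008];R=q[q[:,1]<-.008]
    print('  %.3f'%x,[(len(v),np.percentile(v[:,1],[5,50,95]).round(4),v[:,2].min().round(3),v[:,2].max().round(3)) if len(v) else None for v in(L,R)])
E
```

```text
[ 0.5039 -0.0119  0.0579] 0.05417448255911299
(0.84, array([[ 0.58324859, -0.0088465 ,  0.058     ]]))
stem 65 [ 0.58580616 -0.00740781  0.07733493]
  0.565 [(32, array([0.0144, 0.0186, 0.02  ]), np.float64(0.047), np.float64(0.07)), (9, array([-0.0366, -0.034 , -0.0318]), np.float64(0.063), np.float64(0.067))]
  0.575 [(34, array([0.0149, 0.0193, 0.0204]), np.float64(0.048), np.float64(0.071)), (29, array([-0.035 , -0.0304, -0.028 ]), np.float64(0.046), np.float64(0.07))]
  0.585 [(35, array([0.0189, 0.0206, 0.0218]), np.float64(0.047), np.float64(0.071)), (33, array([-0.0351, -0.0322, -0.0303]), np.float64(0.044), np.float64(0.07))]
  0.595 [(22, array([0.0182, 0.02  , 0.0213]), np.float64(0.047), np.float64(0.071)), (12, array([-0.0326, -0.0309, -0.0296]), np.float64(0.063), np.float64(0.072))]
  0.605 [None, None]
```

View pics/side4.png

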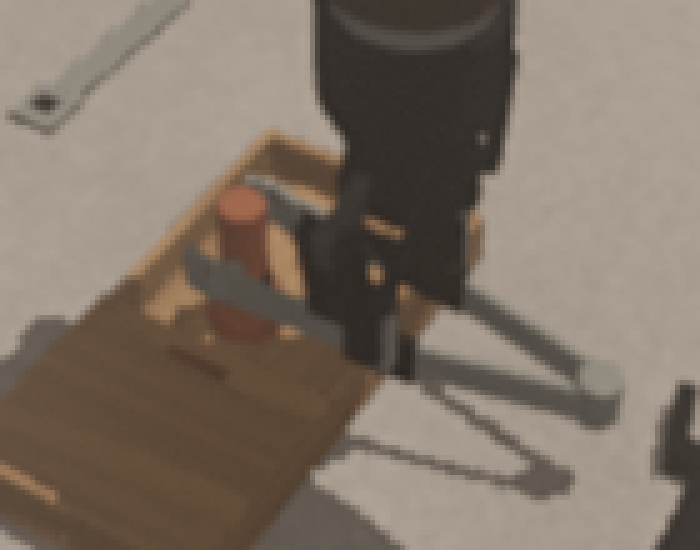

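The stem stands between the two jaws at their V centre (about [207,258] in the full image). Closing now.

Request:
servo_tool(commands=[[52,1,0,0,0],[49,0,0,0,0],[46,0,0,0,0],[43,0,0,0,0],[40,0,0,0,0],[36,0,0,0,0],[30,0,0,0,0],[30,0,0,0,0],[30,0,0,0,0],[30,0,0,0,0]])

```text
clock: 21.8
eef_pos: [0.5056, -0.0119, 0.0581]
tool_rot: [1.0, 0.022, 0.0, 0.0]
ft_force: [0.6, -1.6, 0.7]
grip_width: 0.0372
grasp_force: 60.2
```

Request:
servo_tool(commands=[[30,0,0,-5,0],[30,0,0,-10,0],[30,0,0,-15,0],[30,0,0,-20,0],[30,0,0,-20,0],[30,0,0,-20,0],[30,0,0,-20,0],[30,0,0,-15,0],[30,0,0,-10,0],[30,0,0,-5,0],[30,0,0,0,0],[30,0,0,0,0],[30,0,0,0,0],[30,0,0,0,0]])

```text
clock: 23.55
eef_pos: [0.5052, -0.0118, 0.1977]
tool_rot: [1.0, 0.022, -0.0, -0.0]
ft_force: [0.5, 0.9, -1.5]
grip_width: 0.0371
grasp_force: 60.1
```

```bash
python3 - <<'E'
from h import *
o=status.get_obs(); print(o["eef_pos"].round(4),o["grip_width"])
im,d=viewer.camera("side"); save('side5',im[80:420,130:430].repeat(2,0).repeat(2,1)[:600])
for n in("stopper","jar"):
  for m in viewer.masks_of("side",n)[:1]:
    P=cloud("side",m["mask"],d); print(n,m["p"],m["pixel"],np.percentile(P,[2,50,98],axis=0).round(3))
E
```

```text
[ 0.5052 -0.0118  0.1977] 0.03710691536849144
stopper 0.87 [170.2, 256.0] [[ 0.568 -0.017  0.145]
 [ 0.58   0.001  0.164]
 [ 0.6    0.01   0.218]]
jar 0.72 [342.2, 190.0] [[0.471 0.291 0.015]
 [0.483 0.316 0.08 ]
 [0.512 0.333 0.101]]
```

View pics/side5.png

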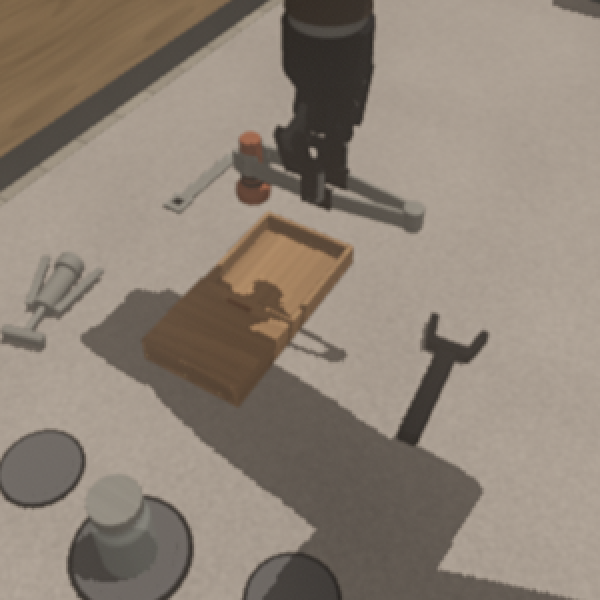

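The tongs hold the stopper above the empty box with its underside about 0.145 m up, the jar stands on the large disc, and the bystanders look untouched. Handing in.

```bash
python3 -c "
from workcell import bot; print(bot.job_done())"
```

```text
the job is handed in; nothing more can be done
None
```

I handed the job in at about 24 s, with no verdict returned: the jar stands upright, released, on the large grip disc, and the squeezed tongs hold the stopper at rest, its underside about 14 cm above the shelf.

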